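# Pack the third dye bottle and snap the bell cover home

### The arm

A 6-joint arm with a two-finger parallel gripper is mounted at the origin on a cart in front of the work surface, level with it; the furniture and walls round the work are solid. World frame = base frame: x ahead of the robot, y to its left, z up, the work surface at z = 0. Lengths are in mm, angles in rad, forces in N, time in s.
With the tool pointing down it reaches from about 375 to 975 mm from the base axis. Payload 3.8 kg.
Tool frame: the origin (TCP) lies on the centre line of the jaws, within the pads' length; the fingertips stand bot.tcp_to_tips ahead of it and the grasp point (between the pads) lies 3 mm ahead of it (bot.tcp_to_tips is the distance from the TCP to the fingertips, in mm); z points along the fingers, y is the line along which they close (so a half turn about z gives the same grasp; the last joint's range is limited). The gripper opens to 88 mm and grips with 3 to 60 N. Pads are 18 mm wide; open, the fingers measure 123 mm over their backs; the gripper's body (75 mm by 187 mm) begins 45 mm behind the grasp point.
Start: joints at [1.119, 0.264, 1.604, -0, 1.274, -0.037], TCP at [272.027, 617.754, 260.706] pointing down, gripper open.
Joint ranges: [-2.63, 2.63], [-0.94, 2.18], [0.31, 2.57], [-1.31, 4.45], [0, 2.66], [-2.55, 2.55]. Speed limits (rad/s): [2.57, 2.57, 3.14, 3.14, 3.14, 3.14].

### API

Orientations are given as a unit quaternion [x, y, z, w].
In Python, from bench import bot gives the robot as it stands.
- The arm moves only by the tool servo_tool, never from a script. Its argument "targets" is a list of rows, each a list of 7 numbers: the shift along the tool's x, y, z in cm, then the turn, a rotation vector about the tool's x, y, z in rad, then the opening in per cent of the stroke, from 0 (shut) to 100 (fully open). In form: [[dx, dy, dz, rx, ry, rz, jaw], ...]. A call has 1 to 20 rows; each row is the pose to reach, as a shift and turn from the pose commanded when the call began, along the tool's axes at that moment; what a row does not reach only later rows make up. A row lasts 1/10 s, in which the tool goes at most 50 mm and 8.59 degrees, less where a joint would pass 70% of its speed; a pose out of reach is approached as far as the arm can. A call with a gripper value outside its range is refused whole. The fingers move at their own pace and stop on an object; the grip force is fixed at half the most. Time passes only in rows, so rows that repeat a pose let the fingers close. It gives the time, the measured TCP pose, the force, the opening and the grip force at its end, in the units of the state.
- bot.state(): the state, without advancing time (a new reading comes with each control period).
- bot.grab_frame(name): name is "scene" or "top" or "wrist"; returns a dict with "image" (420x560x3 uint8, blue, green, red), "vfov" (degrees; the focal length in pixels is half the picture's height over the tangent of half this angle, whatever the lens; pixels are square), "cx", "cy" (the principal point, pixels), "R" (3x3) and "t" (3): a world point X has camera coordinates R X + t; the wrist camera has in their place "T_tool_cam" (4x4, takes a point from camera to tool coordinates, whose origin is the TCP and whose axes are the flange's). Camera axes: x right, y down, z forward; pixel columns grow to the right and rows downward; lengths in mm; the calibration is good to about 2 mm. The wrist camera is an equidistant fisheye: a pixel r from the principal point sees the ray r / f radians off the axis. A picture is of the moment at which its call begins: read the wrist's pose just before it. There is no depth.
- bot.sign_off(): hands the job in; it is judged then, once.
The state is a dict: "t": time; "joint_positions": joint angles; "joint_vel": joint speeds; "joint_efforts": joint torques, N m; "eef_pos": TCP position; "ee_rot": TCP orientation; "force": force on the tool from outside, world axes, zero at the start; "torque": the same for the moment, N m; "gripper_width": finger opening in mm; "grasp_force": force on a finger pad.
Only numpy, scipy, OpenCV 4.12 (cv2) and the standard library are available. Lean on these libraries where they do the work, as an engineer would, in place of code of your own. Each camera call takes 0.05 s, during which the arm holds its last target. There are 200 camera calls.

### The job

Stand the loose brown dye bottle upright in the empty place of the round grey stand, beside the two bottles there, and put the blue cover over all three. Then press the cover straight down on its knob until all three red catches have snapped and it is fully home all round, level on the foot of the stand. Some 25 N is enough: never push or bang it with 40 N, and leave the other things on the bench where they are.

Things in the scene. Friction and masses are not known exactly. Their poses are not given: they have to be found in the camera images.
- stand: Round bottle stand; origin at the centre of its underside, z up. Black rubber pad 8 mm high, on it a grey deck: foot 142 mm across, top face 22 mm above the bench, with a ribbed round wall, inside radius 53, outside 56 mm (ribs to 60), that ends 58 mm above the bench. Two bottles stand in it, 28.5 mm from the axis at 120 degrees either side of +x. Red catches outside the wall at 60, 180 and -60 degrees from +x.
- stand_deck (a joint): How far the deck has sunk into the rubber pad, m: 0 unloaded; it sinks about 1 mm for each 12 N pressed on it and springs back. 0.003 (about 40 N) is too hard a push.
- stand_place (a point): The empty place in the stand, on the foot's top, 28.5 mm from the stand's axis along its +x: the underside of the third bottle goes here, with about 2.5 mm to spare to the wall and 5 mm to each neighbour. Axes as the stand's.
- stand_catch0 (a point): Nose of the red catch at 60 degrees, 64 mm from the stand's axis, 28 mm above its underside. It springs inward as the bead inside the cover's mouth is pushed down past it, then hooks over the bead. It takes about 5 to 8 N.
- stand_catch1 (a point): Nose of the red catch at 180 degrees, 64 mm from the stand's axis, 28 mm above its underside. It springs inward as the bead inside the cover's mouth is pushed down past it, then hooks over the bead. It takes about 5 to 8 N.
- stand_catch2 (a point): Nose of the red catch at -60 degrees, 64 mm from the stand's axis, 28 mm above its underside. It springs inward as the bead inside the cover's mouth is pushed down past it, then hooks over the bead. It takes about 5 to 8 N.
- bottle_centre (a point): Loose brown dye bottle standing on the bench, 97 mm tall, 0.075 kg; the point is its centre, 48.5 mm above its underside, z up. Round body 44 mm across, sloping shoulders, black cap 24 mm across over the top 19 mm. In the stand only the cap leaves room for fingers: closing along the stand's y clears the neighbours.
- bottle_a_centre (a point): Like the loose bottle, already standing (unfixed) in the stand; its centre, 48.5 mm above its underside.
- bottle_b_centre (a point): Like the loose bottle, already standing (unfixed) in the stand; its centre, 48.5 mm above its underside.
- cover_knob (a point): Middle of the black knob on the blue bell-shaped cover, z up along its axis. Knob 28 mm across from 11 mm below to 13 mm above this point. It is 125 mm above the cover's mouth and 21 mm above its flat top. 147 mm above the stand's underside when the cover is fully home; about 157 mm when the cover merely rests on the catches.
- cover: The blue bell cover, mouth down; origin at the centre of its mouth, z up. 133 mm across, 0.2 kg, 100 mm of room inside, flat top 104 mm up, flat out to radius 60 mm; goes on in any turn. Set down on the stand it rests on the catches, about 9 mm proud. Pushed straight down in the middle of its knob it snaps past them at about 15 to 25 N, then meets a firm stop, mouth on the deck's foot all round. Pushed off the middle it tips and jams; held by the knob it stays level.
- glue_jar: Bystander: white glue jar with black lid, 87 mm wide, 93 mm tall. Origin at the centre of its underside.
- oilstone: Bystander: grey oilstone block, 71x113x22 mm. Origin at the centre of its underside.
- tape_roll: Bystander: roll of pale masking tape lying flat, 61 mm across, 19 mm high. Origin at the centre of its underside.
- nail_tin: Bystander: open round tin of copper tacks, 96 mm across, 41 mm high. Origin at the centre of its underside.
There are look-alikes about, which are no part of the job. What is shaped like the part that bears bottle_centre but turquoise or yellow is not meant.

How it is judged (in metres and radians):
On the way, in this order (a step that is already met when the one before it is completed fails the run):
1. the third bottle stands upright in the stand with the other two (z of bottle_centre in the frame of stand between 0.066 and 0.075 m and horizontal distance between each of bottle_centre, bottle_a_centre, bottle_b_centre and stand below 0.036 m and angle between each of bottle_centre, bottle_a_centre, bottle_b_centre's own z axis and vertical below 0.1 rad and z of bottle_a_centre in the frame of stand between 0.066 and 0.075 m and z of bottle_b_centre in the frame of stand between 0.066 and 0.075 m), for 0.2 s.
2. the cover is over the bottles, resting on the stand (z of cover_knob in the frame of stand between 0.143 and 0.163 m and horizontal distance between cover_knob and stand below 0.012 m), for 0.2 s.
At the end, for the whole second after the job is handed in: The cover sits level (within 0.025 rad) and fully down on the stand (knob middle within 2.5 mm above or 4 mm below 147 mm over the stand's underside, centred within 6 mm), with all three bottles upright (within 0.1 rad) on the stand's foot inside its wall, everything at rest (all of step 1 and z of cover_knob in the frame of stand between 0.143 and 0.1495 m and horizontal distance between cover_knob and stand below 0.006 m and angle between cover_knob's own z axis and vertical below 0.025 rad and linear speed of cover below 0.02 m/s); the robot touches nothing.
It fails at once if the cover or stand is pressed too hard: the deck sinks more than 3 mm into its rubber pad (about 40 N) (value of joint stand_deck above 0.003 m).
It fails at once if the glue jar is pushed more than 20 mm or tipped (distance of glue_jar from where it was at the start of the episode above 0.02 m or angle between glue_jar's own z axis and vertical above 0.3 rad).
It fails at once if the oilstone is pushed more than 20 mm or tipped (distance of oilstone from where it was at the start of the episode above 0.02 m or angle between oilstone's own z axis and vertical above 0.3 rad).
It fails at once if the tape roll is pushed more than 20 mm or tipped (distance of tape_roll from where it was at the start of the episode above 0.02 m or angle between tape_roll's own z axis and vertical above 0.3 rad).
It fails at once if the nail tin is pushed more than 20 mm or tipped (distance of nail_tin from where it was at the start of the episode above 0.02 m or angle between nail_tin's own z axis and vertical above 0.3 rad).
It also fails if it takes over 54 s, if anything falls off the work surface, if the arm or the gripper's body presses on something with over 40 N, if the wrist force passes 120 N, or if a joint passes its speed limit or range.

## Working session

There is one attempt and no reset: what is moved stays moved. The work goes in short steps, Python scripts to look and compute and a tool call to move; the robot and the scene stay as the last step left them, time stands still between calls to the robot, and variables do not carry over. Pictures are saved under pics/ and viewed, at most 10 in all, crops included, and the job is handed in when it is done.

Besides the shell and the picture viewer there is one more tool, called after ">>>" as name([rows], argument=value, ...), one row to a line, values as JSON. servo_tool: Moves the arm, as the interface text tells. Its arguments: {"type":"object","properties":{"targets":{"type":"array","items":{"type":"array","items":{"type":"number"}}}},"required":["targets"]}

```bash
ls; mkdir -p pics
python3 - <<'E'
from bench import bot
import cv2,numpy as np,pickle
fs={}
for n in("scene","top","wrist"):
    s=bot.state();f=bot.grab_frame(n);f['state']=s;fs[n]=f;cv2.imwrite(f"pics/{n}0.png",f["image"])
    print(n,{k:(np.round(v,3).tolist() if not isinstance(v,dict) else 0) for k,v in f.items() if k!="image"})
print(s,bot.tcp_to_tips)
pickle.dump(fs,open("f0.pkl","wb"))
E
```

```text
pics
scene {'vfov': 46.015, 'cx': 282.419, 'cy': 200.394, 'R': [[0.79, -0.612, -0.013], [-0.377, -0.47, -0.798], [0.483, 0.636, -0.602]], 't': [-424.563, 319.817, 1019.367], 'state': 0}
top {'vfov': 49.799, 'cx': 274.257, 'cy': 203.608, 'R': [[-0.095, -0.995, -0.002], [-0.974, 0.094, -0.208], [0.208, -0.018, -0.978]], 't': [72.043, 558.636, 1009.676], 'state': 0}
wrist {'vfov': 65.706, 'cx': 279.595, 'cy': 210.693, 'T_tool_cam': [[-0.0, -0.951, -0.31, 80.771], [1.0, -0.0, -0.0, 0.475], [0.0, -0.31, 0.951, -123.314], [0.0, 0.0, 0.0, 1.0]], 'state': 0}
{'t': 0.1, 'joint_positions': array([ 1.11910415e+00,  2.64680812e-01,  1.60521633e+00, -1.93493090e-06,
        1.27373413e+00, -3.68690706e-02]), 'joint_vel': array([ 0.00021004, -0.00232189, -0.00298604, -0.00135005,  0.00125932,
       -0.0015338 ]), 'joint_efforts': array([ 1.02080405e-03, -5.03615355e+01, -3.58072972e+01,  7.31158094e-02,
        2.33236182e-02, -3.07642244e-05]), 'eef_pos': array([271.76499364, 617.21890429, 259.5218621 ]), 'ee_rot': array([ 2.05927239e-01,  9.78566775e-01, -9.89272075e-04, -2.45631339e-04]), 'force': array([-0.16585737, -0.19820445,  0.61501774]), 'torque': array([ 0.00681311, -0.02435725, -0.05423292]), 'grasp_force': 0.0, 'gripper_width': 88.22220006174626} 22.0
```

View pics/scene0.png

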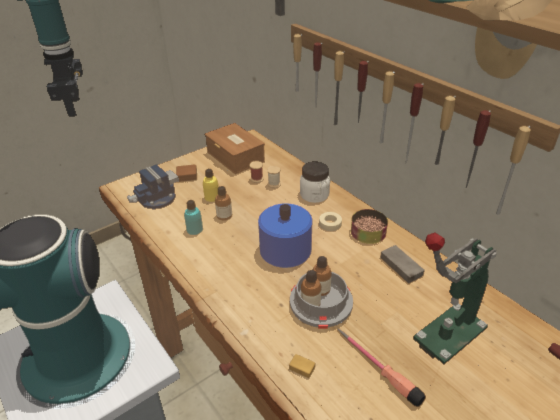

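View pics/top0.png

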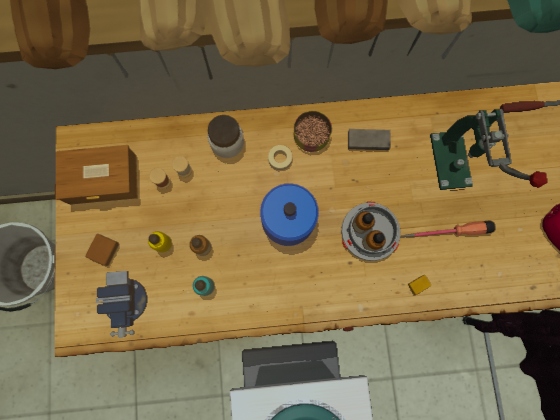

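The scene view shows the loose brown bottle at (223,203), the cover at (286,235) with its knob at (285,212), and the stand at (322,295). In the top view they are at (200,244), (290,212) and (371,232). I'll enlarge the top view and run colour masks.

```bash
cat > h.py <<'E'
import cv2,numpy as np,pickle
def ray(f,uv):
    h=f["image"].shape[0];F=h/2/np.tan(np.radians(f["vfov"])/2)
    d=np.array([(uv[0]-f["cx"])/F,(uv[1]-f["cy"])/F,1.])
    if "R" in f:
        R=np.array(f["R"]);return -R.T@np.array(f["t"]),R.T@d
    from scipy.spatial.transform import Rotation as Ro
    r=np.hypot(d[0],d[1]);d=np.array([*(d[:2]/max(r,1e-9)*np.sin(r)),np.cos(r)])
    T=np.array(f["T_tool_cam"]);Rw=Ro.from_quat(f["state"]["ee_rot"]).as_matrix()
    return Rw@T[:3,3]+f["state"]["eef_pos"],Rw@T[:3,:3]@d
def onz(f,uv,z):
    o,d=ray(f,uv);return o+d*(z-o[2])/d[2]
def tri(f1,p1,f2,p2):
    o1,d1=ray(f1,p1);o2,d2=ray(f2,p2)
    s=np.linalg.lstsq(np.c_[d1,-d2],o2-o1,rcond=None)[0]
    a,b=o1+d1*s[0],o2+d2*s[1];return (a+b)/2,np.linalg.norm(a-b)
def blobs(f,lo,hi,amin=8,roi=None):
    m=cv2.inRange(cv2.cvtColor(f["image"],cv2.COLOR_BGR2HSV),lo,hi)
    if roi: k=np.zeros_like(m);x0,y0,x1,y1=roi;k[y0:y1,x0:x1]=1;m*=k
    n,_,st,c=cv2.connectedComponentsWithStats(m)
    return [(np.round(c[i],1).tolist(),st[i].tolist()) for i in range(1,n) if st[i,4]>=amin]
E
python3 - <<'E'
from h import *
fs=pickle.load(open("f0.pkl","rb"));t=fs["top"];s=fs["scene"]
cv2.imwrite("pics/topc.png",cv2.resize(t["image"][145:315,180:420],None,fx=3.3,fy=3.3,interpolation=cv2.INTER_CUBIC))
for n,f,roi in(("top",t,(180,170,410,300)),("scene",s,(180,160,370,340))):
    print(n,"dark",blobs(f,(0,0,0),(180,255,55),15,roi))
    print(n,"red",blobs(f,(0,150,110),(6,255,255),3,roi),blobs(f,(172,120,110),(180,255,255),3,roi))
    print(n,"blue",blobs(f,(108,120,60),(130,255,255),100,roi))
    print(n,"grey",blobs(f,(0,0,60),(180,45,255),100,roi))
E
```

```text
top dark [([386.4, 218.8], [364, 207, 32, 36, 130]), ([289.2, 213.7], [284, 211, 11, 5, 21]), ([367.3, 218.3], [362, 213, 11, 11, 90]), ([357.8, 244.4], [348, 229, 28, 25, 62]), ([378.3, 237.8], [373, 233, 12, 11, 96])]
top red [([372.0, 202.0], [371, 202, 3, 1, 3]), ([344.4, 244.5], [343, 241, 4, 7, 11]), ([349.2, 242.3], [348, 240, 4, 5, 11]), ([394.0, 243.8], [393, 242, 3, 5, 6])] []
top blue [([285.2, 210.7], [261, 184, 57, 57, 1927])]
top grey [([370.8, 231.7], [342, 203, 58, 58, 1588])]
scene dark []
scene red [([322.5, 318.0], [320, 317, 6, 3, 18]), ([323.0, 326.4], [319, 325, 9, 3, 18])] []
scene blue [([286.2, 221.6], [261, 205, 50, 33, 1055])]
scene grey [([314.3, 189.0], [301, 176, 29, 25, 509]), ([194.7, 226.8], [185, 214, 17, 21, 164]), ([325.0, 305.5], [290, 274, 63, 51, 1333])]
```

View pics/topc.png

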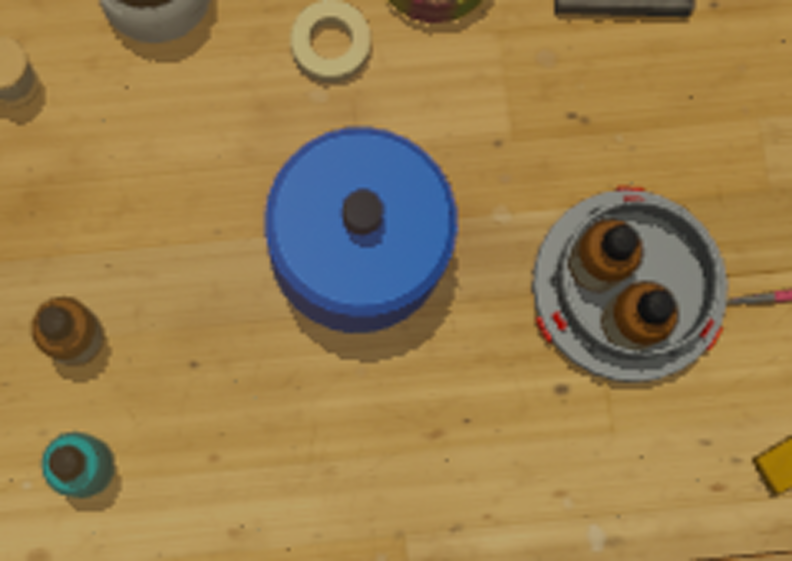

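The crop shows the loose bottle's cap at (56,321), the knob top at (363,210), and the stand's disc centred near (630,285). The stand's bottle caps are at (621,242) and (657,307). The empty place faces the upper right.

Run:
```python
from h import *
fs=pickle.load(open("f0.pkl","rb"));t=fs["top"];s=fs["scene"]
S=onz(t,(370.8,231.7),22);print("stand",S.round(1),"scene",onz(s,(321.5,298.5),22).round(1))
a=onz(t,(367.3,218.0),119);b=onz(t,(378.5,237.5),119)
for q in(a,b):
    v=(q-S)[:2];print("capS",q.round(1),np.hypot(*v).round(1),np.degrees(np.arctan2(v[1],v[0])).round(1))
for p in((371.3,202),(344.4,244.5),(395.5,246)):
    q=onz(t,p,28);v=(q-S)[:2];print("catch",q.round(1),np.hypot(*v).round(1),np.degrees(np.arctan2(v[1],v[0])).round(1))
print("foot w",np.linalg.norm(onz(t,(342,232),22)-onz(t,(400,232),22)).round(1))
print("knob",onz(t,(290.2,208.8),138).round(1),"scene",onz(s,(285,207.5),138).round(1))
print("cap",onz(t,(197,242.5),97).round(1),"scene",onz(s,(222,188.5),97).round(1))
for n,p in dict(jar=(224,130),tape=(280,157),tin=(312,131),turq=(201,285),yel=(156,240)).items(): print(n,onz(t,p,60).round(0))
```

```text
stand [ 479.5 -207.6   22. ] scene [ 484.  -211.7   22. ]
capS [ 498.1 -182.2  119. ] 31.5 53.7
capS [ 452.8 -200.6  119. ] 27.6 165.4
catch [ 550.9 -217.6   28. ] 72.1 -8.0
catch [ 454.2 -139.3   28. ] 72.8 110.3
catch [ 439. -260.   28.] 66.2 -127.7
foot w 139.8
knob [531.3 -13.7 138. ] scene [533.3 -17.9 138. ]
cap [482.9 199.4  97. ] scene [485.2 194.   97. ]
jar [758. 123.  60.]
tape [676.  -6.  60.]
tin [734. -91.  60.]
turq [390. 202.  60.]
yel [503. 300.  60.]
```

>>> servo_tool([
  [-36.2, -29.9, 3, 0, 0, 0.79, 65],
  [-36.2, -29.9, 3, 0, 0, 0.79, 65],
  [-36.2, -29.9, 3, 0, 0, 0.79, 65],
  [-36.2, -29.9, 3, 0, 0, 0.79, 65],
  [-36.2, -29.9, 3, 0, 0, 0.79, 65],
  [-36.2, -29.9, 3, 0, 0, 0.79, 65],
  [-36.2, -29.9, 3, 0, 0, 0.79, 65],
  [-36.2, -29.9, 3, 0, 0, 0.79, 65],
  [-36.2, -29.9, 3, 0, 0, 0.79, 65],
  [-36.2, -29.9, 3, 0, 0, 0.79, 65],
  [-36.2, -29.9, 3, 0, 0, 0.79, 65],
  [-36.2, -29.9, 3, 0, 0, 0.79, 65],
  [-36.2, -29.9, 3, 0, 0, 0.79, 65],
  [-36.2, -29.9, 3, 0, 0, 0.79, 65],
])

```text
t: 1.55
eef_pos: [482.3, 199.4, 230.7]
ee_rot: [0.566, 0.825, 0.0, -0.0]
force: [-0.0, 0.0, 0.5]
gripper_width: 57.1
grasp_force: 0.0
```

```bash
cat >> h.py <<'E'
def snap(bot,n,name):
    s=bot.state();f=bot.grab_frame(n);f["state"]=s;cv2.imwrite(f"pics/{name}.png",f["image"]);pickle.dump(f,open(name+".pkl","wb"));return f
def cm(state,xyz):
    from scipy.spatial.transform import Rotation as Ro
    R=Ro.from_quat(state["ee_rot"]).as_matrix();return (R.T@(np.array(xyz)-state["eef_pos"])/10).round(2)
E
python3 - <<'E'
from h import *
from bench import bot
f=snap(bot,"wrist","w1");print(f["state"]["eef_pos"],f["state"]["ee_rot"],f["state"]["force"],f["state"]["t"])
print(blobs(f,(0,0,0),(180,255,55),60))
print("brown",blobs(f,(4,120,40),(16,255,200),200))
E
```

```text
[482.32603226 199.41977557 230.7351457 ] [ 5.65848366e-01  8.24509312e-01  6.25000949e-05 -1.28379199e-04] [-0.0480074   0.04249846  0.50234296] 1.55
[([257.9, 11.6], [211, 0, 80, 33, 714]), ([365.9, 11.7], [352, 0, 28, 25, 205]), ([477.5, 92.6], [442, 0, 97, 156, 1739]), ([482.4, 39.7], [476, 21, 14, 38, 85]), ([344.8, 106.9], [331, 94, 29, 27, 560]), ([62.7, 182.5], [35, 124, 71, 136, 4868]), ([180.6, 166.7], [167, 153, 29, 28, 623]), ([444.5, 168.7], [436, 155, 26, 31, 329]), ([3.0, 211.7], [0, 180, 7, 68, 215]), ([283.5, 202.1], [270, 188, 28, 30, 642]), ([275.0, 350.9], [0, 254, 560, 166, 58765])]
brown [([177.1, 161.3], [80, 0, 227, 287, 12490]), ([374.5, 10.7], [345, 0, 67, 42, 989]), ([502.3, 105.3], [407, 0, 153, 293, 19316]), ([380.6, 138.0], [334, 18, 85, 211, 4255]), ([307.0, 103.7], [296, 78, 27, 50, 509]), ([431.2, 164.8], [420, 148, 33, 36, 511]), ([428.3, 212.1], [417, 197, 32, 34, 452]), ([251.1, 260.0], [237, 236, 25, 58, 223])]
```

View pics/w1.png

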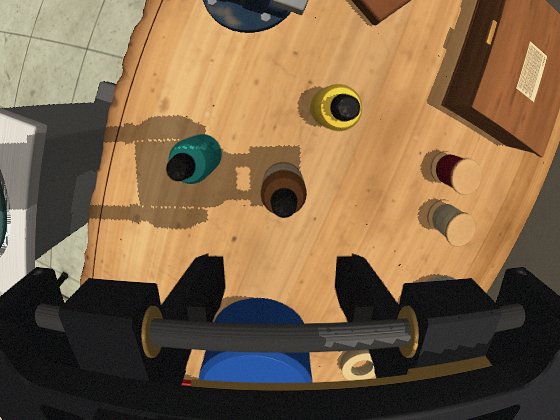

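The wrist view shows the brown bottle's cap at (283,202), turquoise at (181,167) and yellow at (345,107).

Run:
```python
from h import *
f=pickle.load(open("w1.pkl","rb"))
for p in((283.5,202.5),(283.5,205)): q=onz(f,p,97);print(q.round(1),cm(f["state"],[*q[:2],101]))
```

```text
[484.  204.6  97. ] [ 0.42  0.35 12.97]
[484.8 202.6  97. ] [ 0.21  0.35 12.97]
```

>>> servo_tool([
  [0.2, 0.3, 3, 0, 0, 0, 65],
  [0.2, 0.3, 6, 0, 0, 0, 65],
  [0.2, 0.3, 9, 0, 0, 0, 65],
  [0.2, 0.3, 11, 0, 0, 0, 65],
  [0.2, 0.3, 12, 0, 0, 0, 65],
  [0.2, 0.3, 12.9, 0, 0, 0, 65],
  [0.2, 0.3, 12.9, 0, 0, 0, 65],
  [0.2, 0.3, 12.9, 0, 0, 0, 65],
  [0.2, 0.3, 12.9, 0, 0, 0, 10],
  [0.2, 0.3, 12.9, 0, 0, 0, 10],
  [0.2, 0.3, 12.9, 0, 0, 0, 10],
  [0.2, 0.3, 12.9, 0, 0, 0, 10],
  [0.2, 0.3, 12.9, 0, 0, 0, 10],
  [0.2, 0.3, 12.9, 0, 0, 0, 10],
  [0.2, 0.3, 12.9, 0, 0, 0, 10],
])

```text
t: 3.1
eef_pos: [485.2, 201.2, 102.0]
ee_rot: [0.567, 0.824, 0.0, 0.0]
force: [-1.3, 0.0, 2.6]
gripper_width: 23.0
grasp_force: 30.0
```

>>> servo_tool([
  [0, 0, -2, 0, 0, 0, 10],
  [0, 0, -6, 0, 0, 0, 10],
  [0, 0, -10, 0, 0, 0, 10],
  [0, 0, -14, 0, 0, 0, 10],
  [0, 0, -18, 0, 0, 0, 10],
  [-3, -1.1, -19, 0, 0, 0, 10],
  [-7, -2.6, -19, 0, 0, 0, 10],
  [-11, -4.1, -19, 0, 0, 0, 10],
  [-15, -5.5, -19, 0, 0, 0, 10],
  [-19, -7, -19, 0, 0, 0, 10],
  [-23, -8.5, -19, 0, 0, 0, 10],
  [-27, -10, -19, 0, 0, 0, 10],
  [-31, -11.5, -19, 0, 0, 0, 10],
  [-35, -12.9, -19, 0, 0, 0, 10],
  [-38, -14, -19, 0, 0, 0, 10],
  [-40, -14.8, -19, 0, 0, 0, 10],
  [-40.8, -15.1, -19, 0, 0, 0, 10],
  [-40.8, -15.1, -19, 0, 0, 0, 10],
  [-40.8, -15.1, -19, 0, 0, 0, 10],
])

```text
t: 5.0
eef_pos: [489.8, -233.0, 291.3]
ee_rot: [0.567, 0.824, 0.0, -0.001]
force: [-0.0, 0.5, -0.5]
gripper_width: 23.0
grasp_force: 30.0
```

Run:
```python
from h import *
from bench import bot
f=snap(bot,"wrist","w2");print(f["state"]["eef_pos"],f["state"]["ee_rot"],f["state"]["force"],f["state"]["gripper_width"])
snap(bot,"scene","s2")
print(blobs(f,(0,0,0),(180,255,55),60))
print("red",blobs(f,(0,150,100),(7,255,255),5))
print("brown",blobs(f,(4,120,40),(16,255,200),200))
```

```text
[ 489.7747587  -232.99719305  291.34243126] [ 5.66553824e-01  8.24024521e-01  2.26935519e-04 -5.49197533e-04] [-0.02409444  0.47085073 -0.47330659] 23.039259800217643
[([28.1, 2.0], [11, 0, 32, 5, 63]), ([115.7, 23.4], [92, 0, 55, 53, 1144]), ([407.8, 8.0], [392, 0, 35, 20, 556]), ([547.0, 20.6], [532, 0, 28, 49, 1052]), ([504.5, 160.9], [477, 124, 42, 67, 854]), ([240.7, 168.4], [234, 129, 21, 63, 212]), ([255.3, 153.1], [244, 141, 24, 25, 453]), ([306.1, 152.6], [295, 141, 24, 25, 439]), ([322.8, 168.6], [310, 146, 18, 42, 116]), ([255.5, 341.4], [0, 184, 560, 236, 65363]), ([413.8, 227.7], [393, 197, 43, 63, 454])]
red [([280.2, 96.0], [272, 95, 17, 3, 43]), ([279.3, 104.4], [274, 103, 12, 4, 44]), ([231.8, 184.2], [228, 177, 9, 14, 25]), ([326.5, 179.5], [325, 177, 4, 6, 6]), ([330.6, 182.9], [327, 176, 8, 14, 22]), ([235.0, 179.2], [234, 178, 3, 4, 5])]
brown [([163.3, 152.6], [91, 0, 147, 312, 7908]), ([322.7, 41.1], [303, 0, 58, 102, 1338]), ([500.1, 23.0], [491, 0, 28, 55, 432]), ([524.6, 104.2], [507, 54, 39, 103, 1157]), ([541.5, 90.4], [528, 62, 25, 65, 326]), ([480.0, 153.2], [446, 119, 63, 67, 1823]), ([258.9, 146.4], [237, 128, 42, 42, 892]), ([303.4, 145.9], [284, 128, 42, 41, 893]), ([409.3, 225.4], [389, 194, 44, 69, 263]), ([279.7, 237.4], [241, 213, 78, 54, 2712]), ([261.0, 309.8], [251, 290, 30, 34, 336])]
```

View pics/w2.png

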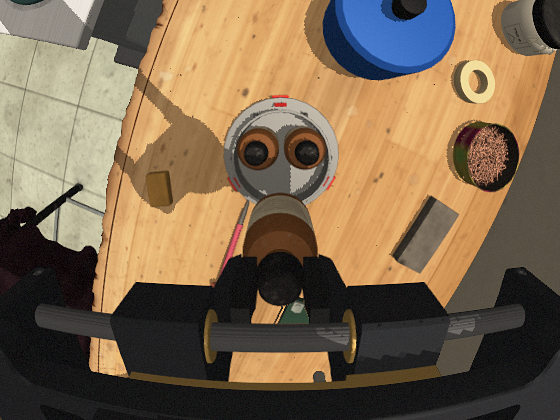

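The wrist view shows the held bottle upright at column 280, the stand's two caps at (255,153) and (306,153), and the catches at (280,100), (232,184) and (330,183).

Run:
```python
from h import *
f=pickle.load(open("w2.pkl","rb"));s=f["state"]
g=lambda p,z:onz(f,p,z)
a,b=g((255.3,153.),119),g((306.1,153.),119)
print("caps tool cm",cm(s,a),cm(s,b),"sep",np.linalg.norm(a-b).round(1),a.round(1),b.round(1))
for p in((280.2,96),(279.3,104.4),(231.8,184.2),(330.6,182.9)): print("catch",cm(s,g(p,28)),g(p,28).round(1))
# foot outline: grey mask hull, fit circle on z=22
hsv=cv2.cvtColor(f["image"],cv2.COLOR_BGR2HSV);m=cv2.inRange(hsv,(0,0,60),(180,60,255));m[:, :215]=0;m[:,345:]=0;m[210:]=0;m[:90]=0
c=max(cv2.findContours(m,0,1)[0],key=cv2.contourArea)[:,0].astype(float)
h=cv2.convexHull(c.astype(np.float32))[:,0]
P=np.array([g(p,22)[:2] for p in h if p[1]<180])
A=np.c_[2*P,np.ones(len(P))];x=np.linalg.lstsq(A,(P**2).sum(1),rcond=None)[0];r=np.sqrt(x[2]+x[0]**2+x[1]**2)
print("foot centre",x[:2].round(1),"r",r.round(1),len(P),"tool",cm(s,[*x[:2],22]))
# held bottle cap, top at z? 
print("held cap top", cm(s,g((280,270),291-3)))
```

```text
caps tool cm [ 4.   -2.2  17.24] [ 4.    2.45 17.24] sep 46.5 [ 454.8 -203.3  119. ] [ 498.2 -186.7  119. ]
catch [ 9.54  0.09 26.35] [ 456.3 -143.4   28. ]
catch [ 8.540e+00 -1.000e-02  2.634e+01] [ 458.9 -153.1   28. ]
catch [-1.1  -5.86 26.33] [ 438.8 -263.9   28. ]
catch [-0.93  6.29 26.33] [ 551.7 -218.9   28. ]
foot centre [ 482.4 -209.5] r 69.9 30 tool [ 2.43  0.16 26.94]
held cap top [1.22 0.05 0.34]
```

Run:
```python
from h import *
f=pickle.load(open("w2.pkl","rb"))
c=f["image"][180:330,200:360];c=np.clip(c.astype(float)*2.2+20,0,255).astype(np.uint8)
cv2.imwrite("pics/w2c.png",cv2.resize(c,None,fx=4,fy=4,interpolation=cv2.INTER_CUBIC)[:600])
```

```text
(no output)
```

View pics/w2c.png

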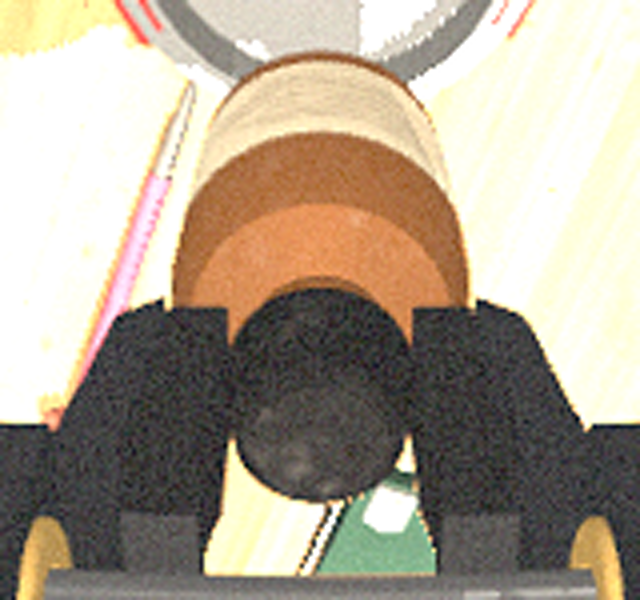

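The crop shows the held bottle upright. Its base front edge is at about row 193 and the cap's lower edge at about row 252, so it sits within about 1 mm of the tool axis. I'll lower it to just above the wall and look again.

>>> servo_tool([
  [-0.3, 0.1, 2, 0, 0, 0, 10],
  [-0.3, 0.1, 4, 0, 0, 0, 10],
  [-0.3, 0.1, 6, 0, 0, 0, 10],
  [-0.3, 0.1, 8, 0, 0, 0, 10],
  [-0.3, 0.1, 10, 0, 0, 0, 10],
  [-0.3, 0.1, 11.5, 0, 0, 0, 10],
  [-0.3, 0.1, 12.3, 0, 0, 0, 10],
  [-0.3, 0.1, 12.3, 0, 0, 0, 10],
  [-0.3, 0.1, 12.3, 0, 0, 0, 10],
])

```text
t: 6.0
eef_pos: [492.4, -236.3, 169.4]
ee_rot: [0.566, 0.824, 0.0, 0.0]
force: [0.2, -0.7, -0.5]
gripper_width: 23.2
grasp_force: 30.0
```

Run:
```python
from h import *
from bench import bot
f=snap(bot,"wrist","w3");print(f["state"]["eef_pos"],f["state"]["ee_rot"],f["state"]["force"])
g=snap(bot,"scene","s3");t=snap(bot,"top","t3")
a=cv2.resize(f["image"][90:310,190:370],None,fx=2.2,fy=2.2,interpolation=cv2.INTER_CUBIC)
b=cv2.resize(g["image"][215:335,275:375],None,fx=4,fy=4,interpolation=cv2.INTER_CUBIC)[:484,:396]
c=np.clip(np.hstack([a,b]).astype(float)*1.6+10,0,255).astype(np.uint8);print(a.shape,b.shape);cv2.imwrite("pics/c3.png",c)
```

```text
[ 492.44963862 -236.29173805  169.38154764] [5.66449916e-01 8.24096025e-01 6.51141605e-05 4.79525182e-04] [ 0.17065876 -0.71232913 -0.48969404]Traceback (most recent call last):
  File "<stdin>", line 7, in <module>
    return _nx.concatenate(arrs, 1, dtype=dtype, casting=casting)
           ~~~~~~~~~~~~~~~^^^^^^^^^^^^^^^^^^^^^^^^^^^^^^^^^^^^^^^
ValueError: all the input array dimensions except for the concatenation axis must match exactly, but along dimension 0, the array at index 0 has size 484 and the array at index 1 has size 480
```

Run:
```python
from h import *
f=pickle.load(open("w3.pkl","rb"));g=pickle.load(open("s3.pkl","rb"))
a=cv2.resize(f["image"][90:310,190:370],(396,484),interpolation=cv2.INTER_CUBIC)
b=cv2.resize(g["image"][214:335,275:375],(400,484),interpolation=cv2.INTER_CUBIC)
cv2.imwrite("pics/c3.png",np.clip(np.hstack([a,b]).astype(float)*1.6+10,0,255).astype(np.uint8))
```

```text
(no output)
```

View pics/c3.png

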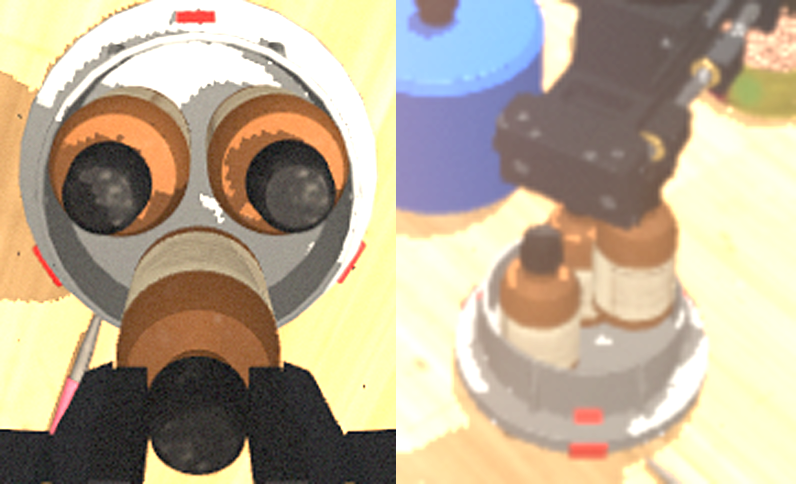

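Left half: the held bottle's base edge is at (200,227), centred between the neighbours, whose caps are at (108,188) and (293,187). The catches are at (46,265), (352,262) and (195,17). The right half shows the bottle level over the gap.

Run:
```python
from h import *
f=pickle.load(open("w3.pkl","rb"));s=f["state"]
P=lambda x,y:(190+x/2.2,90+y/2.2)
for n,p,z in(("base front",(200,227),67.4),("rim in far",(195,41),58),("capL",(104,192),119),("capR",(298,190),119),("catchT",(195,17),28),("cL",(46,265),28),("cR",(352,262),28),("footL",(20,165),22),("footR",(380,165),22)):
    print(n,(cm(s,onz(f,P(*p),z))*10).round(1)[:2])
```

```text
base front [20.7  1.2]
rim in far [80.6 -0.4]
capL [ 43.6 -22.9]
capR [44.2 25.4]
catchT [89.5 -0.5]
cL [ -5.2 -59.4]
cR [-3.9 61.4]
footL [ 34.  -68.9]
footR [34.  71.8]
```

>>> servo_tool([
  [0.12, 0, 0, 0, 0, 0, 10],
  [0.12, 0, 0.5, 0, 0, 0, 10],
  [0.12, 0, 1.0, 0, 0, 0, 10],
  [0.12, 0, 1.4, 0, 0, 0, 10],
  [0.12, 0, 1.8, 0, 0, 0, 10],
])

```text
t: 6.65
eef_pos: [491.3, -235.1, 150.0]
ee_rot: [0.567, 0.824, -0.0, -0.0]
force: [0.8, -0.3, -0.5]
gripper_width: 22.9
grasp_force: 30.0
```

>>> servo_tool([
  [0, 0, 0.5, 0, 0, 0, 10],
  [0, 0, 1.0, 0, 0, 0, 10],
  [0, 0, 1.5, 0, 0, 0, 10],
  [0, 0, 2.0, 0, 0, 0, 10],
  [0, 0, 2.4, 0, 0, 0, 10],
  [0, 0, 2.4, 0, 0, 0, 10],
])

```text
t: 7.25
eef_pos: [491.0, -234.9, 125.9]
ee_rot: [0.567, 0.824, -0.0, -0.001]
force: [-1.0, 0.5, -0.5]
gripper_width: 23.4
grasp_force: 30.0
```

>>> servo_tool([
  [0, 0, 0.15, 0, 0, 0, 10],
  [0, 0, 0.25, 0, 0, 0, 10],
  [0, 0, 0.25, 0, 0, 0, 10],
])

```text
t: 7.55
eef_pos: [491.6, -235.2, 124.3]
ee_rot: [0.567, 0.824, 0.0, 0.0]
force: [-1.0, 0.1, -0.1]
gripper_width: 23.2
grasp_force: 30.0
```

>>> servo_tool([
  [0, 0, 0.06, 0, 0, 0, 10],
  [0, 0, 0.1, 0, 0, 0, 10],
  [0, 0, 0.1, 0, 0, 0, 10],
])

```text
t: 7.85
eef_pos: [491.9, -235.4, 124.0]
ee_rot: [0.567, 0.824, 0.0, 0.001]
force: [-0.5, 0.1, 3.8]
gripper_width: 23.1
grasp_force: 30.0
```

Contact at the expected height. I'll release and lift.

>>> servo_tool([
  [0, 0, 0.1, 0, 0, 0, 30],
  [0, 0, 0.1, 0, 0, 0, 40],
  [0, 0, 0.1, 0, 0, 0, 50],
  [0, 0, 0.1, 0, 0, 0, 50],
  [0, 0, 0.1, 0, 0, 0, 50],
  [0, 0, -0.4, 0, 0, 0, 50],
  [0, 0, -1.5, 0, 0, 0, 50],
  [0, 0, -3, 0, 0, 0, 50],
  [0, 0, -6, 0, 0, 0, 50],
  [0, 0, -10, 0, 0, 0, 50],
  [0, 0, -14, 0, 0, 0, 50],
  [0, 0, -16, 0, 0, 0, 50],
  [0, 0, -16, 0, 0, 0, 50],
  [0, 0, -16, 0, 0, 0, 50],
])

```text
t: 9.25
eef_pos: [491.6, -235.2, 284.1]
ee_rot: [0.567, 0.824, 0.0, 0.001]
force: [-0.1, 0.1, -0.4]
gripper_width: 43.9
grasp_force: 0.0
```

Run:
```python
from h import *
from bench import bot
f=snap(bot,"wrist","w4");s=f["state"];print(s["eef_pos"],s["ee_rot"],s["t"])
a=cv2.resize(f["image"][90:310,190:370],(396,484),interpolation=cv2.INTER_CUBIC)
cv2.imwrite("pics/c4.png",np.clip(a.astype(float)*1.6+10,0,255).astype(np.uint8))
for c,st in blobs(f,(0,0,0),(180,255,55),150,(200,90,360,300)):
    print(c,st,onz(f,c,119).round(1))
```

```text
[ 491.61722068 -235.23493316  284.05653061] [5.66624946e-01 8.23975361e-01 7.84316132e-05 8.77064479e-04] 9.25
[305.1, 149.8] [294, 137, 24, 26, 461] [ 497.6 -186.1  119. ]
[253.2, 150.5] [241, 138, 26, 26, 478] [ 454.6 -203.2  119. ]
[314.7, 178.0] [292, 145, 36, 57, 241] [ 515.4 -206.9  119. ]
[251.6, 189.6] [241, 175, 27, 27, 153] [ 465.5 -237.7  119. ]
[279.3, 192.8] [267, 180, 25, 26, 515] [ 490.4 -231.5  119. ]
[218.5, 278.7] [200, 254, 38, 46, 1517] [ 464.4 -339.   119. ]
[340.6, 278.6] [322, 254, 38, 46, 1506] [ 581.9 -293.9  119. ]
```

View pics/c4.png

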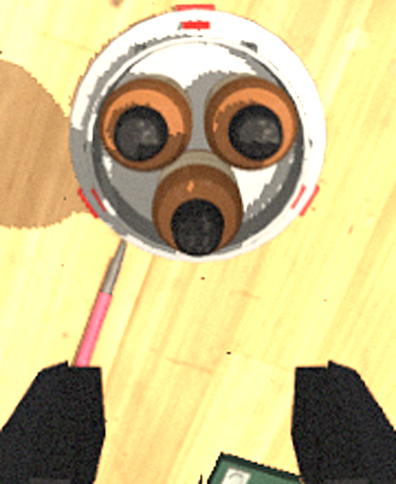

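All three bottles stand upright in the stand, with cap discs at (138,132), (257,128) and (197,228) in the crop. Next comes the cover. I'll fit the stand's outline first, then move over the knob in the same orientation.

```bash
cat >> h.py <<'E'
def circ(P):
    P=np.array(P);x=np.linalg.lstsq(np.c_[2*P,np.ones(len(P))],(P**2).sum(1),rcond=None)[0];return x[:2],np.sqrt(x[2]+x[0]**2+x[1]**2),P
def fitc(P,n=4):
    P=np.array(P)
    for _ in range(n):
        c,r,_p=circ(P);e=abs(np.hypot(*(P-c).T)-r);P=P[e<=max(1.5,np.percentile(e,90))]
    return c.round(1),r.round(1),len(P),e.max().round(1)
E
python3 - <<'E'
from h import *
f=pickle.load(open("w4.pkl","rb"));s=f["state"]
hsv=cv2.cvtColor(f["image"],cv2.COLOR_BGR2HSV)
m=cv2.inRange(hsv,(0,0,50),(180,70,255));k=np.zeros_like(m);cv2.circle(k,(280,151),66,255,-1);m&=k
m=cv2.morphologyEx(m,cv2.MORPH_OPEN,np.ones((3,3),np.uint8))
c=max(cv2.findContours(m,0,1)[0],key=cv2.contourArea);h=cv2.convexHull(c)[:,0]
print("foot",fitc([onz(f,p,22)[:2] for p in h if p[1]<185]))
P=lambda x,y:(190+x/2.2,90+y/2.2)
q=[onz(f,P(*p),119) for p in((138,132),(257,129),(197,227))];print([np.linalg.norm(q[i]-q[i-1]).round(1) for i in range(3)],np.mean(q,0).round(1))
for p in((195,25),(88,203),(309,200)): print("catch",onz(f,P(*p),28).round(1))
print("to knob cm",cm(s,[532,-15,270]))
E
```

```text
foot (array([ 482. , -209.3]), np.float64(69.8), 33, np.float64(0.3))
[np.float64(46.6), np.float64(48.2), np.float64(47.8)] [ 481.1 -206.4  119. ]
catch [ 459.4 -152.8   28. ]
catch [ 438.8 -263.1   28. ]
catch [ 551.3 -218.3   28. ]
to knob cm [19.12 11.65  1.39]
```

>>> servo_tool([
  [4, 2.4, 1, 0, 0, 0, 65],
  [8, 4.9, 1.4, 0, 0, 0, 65],
  [12, 7.3, 1.4, 0, 0, 0, 65],
  [16, 9.8, 1.4, 0, 0, 0, 65],
  [18.5, 11.3, 1.4, 0, 0, 0, 65],
  [19.1, 11.6, 1.4, 0, 0, 0, 65],
  [19.1, 11.6, 1.4, 0, 0, 0, 65],
  [19.1, 11.6, 1.4, 0, 0, 0, 65],
])

```text
t: 10.1
eef_pos: [530.8, -16.2, 268.0]
ee_rot: [0.567, 0.824, -0.001, -0.001]
force: [0.0, -1.0, 1.0]
gripper_width: 57.3
grasp_force: 0.0
```

Run:
```python
from h import *
from bench import bot
f=snap(bot,"wrist","w5");s=f["state"];print(s["eef_pos"],s["ee_rot"],s["t"])
for c,st in blobs(f,(0,0,0),(180,255,60),300): print("dark",c,st,onz(f,c,138).round(1),cm(s,onz(f,c,138)))
hsv=cv2.cvtColor(f["image"],cv2.COLOR_BGR2HSV)
m=cv2.inRange(hsv,(100,100,60),(130,255,255));c=max(cv2.findContours(m,0,1)[0],key=cv2.contourArea);print(cv2.boundingRect(c))
h=cv2.convexHull(c)[:,0]
print("far(low row) edge mouth?",fitc([onz(f,p,104)[:2] for p in h if p[1]>200]), fitc([onz(f,p,104)[:2] for p in h]))
print(np.round(np.median(hsv[100:200,250:310].reshape(-1,3),0)))
```

```text
[530.79673252 -16.16895491 268.04307423] [ 5.66676046e-01  8.23939903e-01 -8.80685780e-04 -7.20844118e-04] 10.1
dark [12.1, 72.0] [0, 3, 23, 114, 495] [234.3  22.  138. ] [ 14.17 -26.29  13.07]
dark [71.8, 78.4] [37, 10, 72, 131, 5233] [317.   31.1 138. ] [ 12.06 -18.25  13.05]
dark [501.1, 150.8] [472, 118, 59, 68, 3060] [701.  109.5 138. ] [ 5.65 20.42 12.96]
dark [284.0, 204.2] [268, 186, 33, 37, 995] [532.7 -11.2 138. ] [ 0.39  0.38 13.  ]
dark [271.2, 348.5] [0, 226, 560, 194, 61307] [ 576.4 -159.4  138. ] [-15.01  -0.84  13.  ]
dark [291.6, 352.5] [216, 345, 132, 26, 395] [ 598.1 -157.3  138. ] [-15.59   1.26  13.  ]
(215, 121, 138, 138)
far(low row) edge mouth? (array([533.4, -12.6]), np.float64(64.2), 26, np.float64(0.3)) (array([533.2, -12.4]), np.float64(64.3), 45, np.float64(1.2))
[108. 175. 154.]
```

View pics/w5.png

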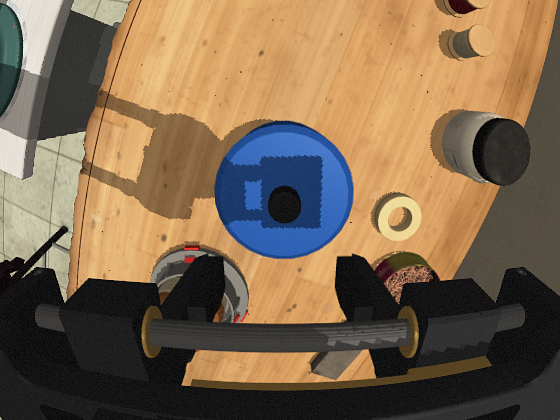

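The wrist view shows the knob at (284,205) on the cover top, a circle about (284,190). Both give a knob axis near (533,-12.5).

>>> servo_tool([
  [0.25, 0.37, 3, 0, 0, 0, 65],
  [0.25, 0.37, 6, 0, 0, 0, 65],
  [0.25, 0.37, 9, 0, 0, 0, 65],
  [0.25, 0.37, 11.5, 0, 0, 0, 65],
  [0.25, 0.37, 13, 0, 0, 0, 65],
  [0.25, 0.37, 13.8, 0, 0, 0, 65],
  [0.25, 0.37, 13.8, 0, 0, 0, 65],
  [0.25, 0.37, 13.8, 0, 0, 0, 65],
])

```text
t: 10.95
eef_pos: [534.9, -12.1, 132.3]
ee_rot: [0.567, 0.824, 0.0, 0.001]
force: [0.1, -0.5, -0.3]
gripper_width: 57.6
grasp_force: 0.0
```

>>> servo_tool([
  [0, 0, 0.2, 0, 0, 0, 65],
  [0, 0, 0.2, 0, 0, 0, 50],
  [0, 0, 0.2, 0, 0, 0, 15],
  [0, 0, 0.2, 0, 0, 0, 15],
  [0, 0, 0.2, 0, 0, 0, 15],
  [0, 0, 0.2, 0, 0, 0, 15],
  [0, 0, 0.2, 0, 0, 0, 15],
  [0, 0, 0.2, 0, 0, 0, 15],
  [0, 0, 0.2, 0, 0, 0, 15],
])

```text
t: 11.85
eef_pos: [534.0, -11.6, 129.3]
ee_rot: [0.567, 0.824, -0.0, -0.0]
force: [-1.2, 1.0, 2.2]
gripper_width: 26.4
grasp_force: 30.0
```

>>> servo_tool([
  [0, 0, -1, 0, 0, 0, 15],
  [0, 0, -3, 0, 0, 0, 15],
  [0, 0, -6, 0, 0, 0, 15],
  [0, 0, -9, 0, 0, 0, 15],
  [0, 0, -12, 0, 0, 0, 15],
  [0, 0, -15, 0, 0, 0, 15],
  [-0.7, -0.5, -16.5, 0, 0, 0, 15],
  [-2.5, -1.8, -16.5, 0, 0, 0, 15],
  [-5, -3.6, -16.5, 0, 0, 0, 15],
  [-7.5, -5.4, -16.5, 0, 0, 0, 15],
  [-10, -7.2, -16.5, 0, 0, 0, 15],
  [-12.5, -9, -16.5, 0, 0, 0, 15],
  [-14.5, -10.5, -16.5, 0, 0, 0, 15],
  [-16, -11.6, -16.5, 0, 0, 0, 15],
  [-16.5, -11.9, -16.5, 0, 0, 0, 15],
  [-16.5, -11.9, -16.5, 0, 0, 0, 15],
  [-16.5, -11.9, -16.5, 0, 0, 0, 15],
  [-16.5, -11.9, -16.5, 0, 0, 0, 15],
])

```text
t: 13.65
eef_pos: [482.1, -207.5, 294.0]
ee_rot: [0.566, 0.824, 0.0, -0.0]
force: [-0.5, -0.4, -1.6]
gripper_width: 26.8
grasp_force: 30.0
```

Run:
```python
from h import *
from bench import bot
f=snap(bot,"wrist","w6");s=f["state"];print(s["eef_pos"],s["ee_rot"],s["t"],s["force"],s["gripper_width"])
g=snap(bot,"scene","s6")
hsv=cv2.cvtColor(f["image"],cv2.COLOR_BGR2HSV)
m=cv2.inRange(hsv,(100,100,40),(130,255,255));c=max(cv2.findContours(m,0,1)[0],key=cv2.contourArea);print(cv2.boundingRect(c))
h=cv2.convexHull(c)[:,0];z=s["eef_pos"][2]-25
r=fitc([onz(f,p,z)[:2] for p in h if p[1]<250]);print("cover top",r,cm(s,[*r[0],z]))
a=f["image"][60:360,140:420];b=cv2.resize(g["image"][180:340,250:400],(281,300))
cv2.imwrite("pics/c6.png",np.hstack([a,b]))
```

```text
[ 482.10917228 -207.49214333  294.03400186] [ 5.66212794e-01  8.24259068e-01  1.38119051e-04 -2.03182371e-04] 13.65 [-0.49194415 -0.44330052 -1.6300808 ] 26.785049007097413
(162, 131, 237, 160)
cover top (array([ 477.9, -198.2]), np.float64(59.5), 19, np.float64(1.6)) [ 1.02 -0.06  2.5 ]
```

View pics/c6.png

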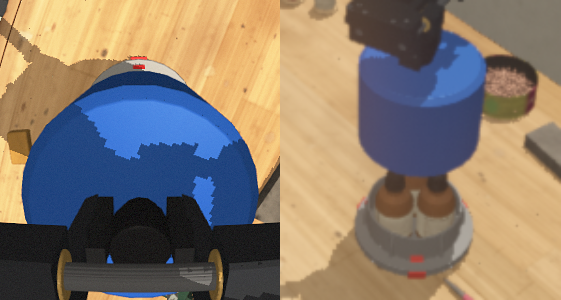

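The left half shows the cover held level with its mouth's front edge near row 130, and catch 1 peeking out at (279,127). The right half shows it hanging squarely over the bottles. I'll check centring numerically from the front mouth edge against catch 1.

Run:
```python
from h import *
for n in("w4","w6"):
    f=pickle.load(open(n+".pkl","rb"));s=f["state"]
    for c,st in blobs(f,(0,150,90),(7,255,255),10,(200,80,360,250)):
        q=onz(f,c,28);print(n,"red",c,st,q.round(1),(cm(s,q)*10)[:2].round(1))
hsv=cv2.cvtColor(f["image"],cv2.COLOR_BGR2HSV);m=cv2.inRange(hsv,(100,100,20),(130,255,255))
P=[]
for u in range(230,331,4):
    r=np.flatnonzero(m[:,u]);r=r[(r>110)];
    P.append((cm(s,onz(f,(u,r[0]),s["eef_pos"][2]-129.3))*10)[:2])
P=np.array(P);print(P[::5].round(1));
# fit with known radius 66.5
from scipy.optimize import least_squares
for R in (66.5,65.5):
    o=least_squares(lambda c:np.hypot(*(P-c).T)-R,[0,0]);print("mouth centre tool mm",o.x.round(1),"rms",np.sqrt(2*o.cost/len(P)).round(2))
```

```text
w4 red [278.0, 92.6] [270, 92, 18, 3, 37] [ 455.1 -143.5   28. ] [99.1 -1.6]
w4 red [278.5, 101.0] [273, 100, 12, 3, 36] [ 459.1 -152.5   28. ] [89.3 -1. ]
w4 red [330.4, 180.9] [326, 174, 9, 14, 26] [ 551.2 -218.3   28. ] [-5.1 61.4]
w4 red [229.6, 182.6] [226, 176, 9, 13, 23] [ 438.5 -263.7   28. ] [ -7.2 -60.1]
w4 red [233.7, 179.2] [232, 176, 5, 8, 10] [ 441.8 -258.    28. ] [ -3.1 -54.9]
w6 red [278.3, 117.6] [270, 117, 17, 3, 35] [ 455.9 -142.9   28. ] [69.6 -1.3]
w6 red [278.5, 126.6] [273, 125, 12, 4, 46] [ 460.  -152.9   28. ] [58.8 -1.1]
[[ 50.3 -38.6]
 [ 59.5 -22.7]
 [ 62.4  -7.1]
 [ 62.4   8.3]
 [ 58.7  23.8]
 [ 49.5  39.8]]
mouth centre tool mm [-3.4  0. ] rms 0.23
mouth centre tool mm [-2.3  0. ] rms 0.22
```

Mouth centre is at (-3,0) mm and the stand at about (-2.4,0.2) mm in tool axes, so they are aligned within about 1 mm. Lowering.

>>> servo_tool([
  [0, 0, 1, 0, 0, 0, 15],
  [0, 0, 3, 0, 0, 0, 15],
  [0, 0, 5, 0, 0, 0, 15],
  [0, 0, 7, 0, 0, 0, 15],
  [0, 0, 8.5, 0, 0, 0, 15],
  [0, 0, 9.8, 0, 0, 0, 15],
  [0, 0, 10.8, 0, 0, 0, 15],
  [0, 0, 11.6, 0, 0, 0, 15],
  [0, 0, 12.2, 0, 0, 0, 15],
  [0, 0, 12.5, 0, 0, 0, 15],
  [0, 0, 12.5, 0, 0, 0, 15],
])

```text
t: 14.85
eef_pos: [482.0, -208.3, 169.1]
ee_rot: [0.567, 0.824, -0.0, -0.0]
force: [0.1, 0.4, -1.9]
gripper_width: 26.7
grasp_force: 30.0
```

>>> servo_tool([
  [0, 0, 0.2, 0, 0, 0, 15],
  [0, 0, 0.4, 0, 0, 0, 15],
  [0, 0, 0.55, 0, 0, 0, 15],
  [0, 0, 0.65, 0, 0, 0, 15],
  [0, 0, 0.7, 0, 0, 0, 15],
  [0, 0, 0.75, 0, 0, 0, 15],
  [0, 0, 0.75, 0, 0, 0, 15],
])

```text
t: 15.55
eef_pos: [482.0, -208.3, 161.7]
ee_rot: [0.567, 0.824, -0.0, -0.0]
force: [0.4, 0.2, -2.5]
gripper_width: 26.8
grasp_force: 30.0
```

>>> servo_tool([
  [0, 0, 0.05, 0, 0, 0, 15],
  [0, 0, 0.1, 0, 0, 0, 15],
  [0, 0, 0.15, 0, 0, 0, 15],
  [0, 0, 0.2, 0, 0, 0, 15],
  [0, 0, 0.2, 0, 0, 0, 15],
])

```text
t: 16.05
eef_pos: [482.3, -208.5, 160.2]
ee_rot: [0.567, 0.824, 0.0, 0.0]
force: [0.1, 0.6, 1.3]
gripper_width: 26.6
grasp_force: 30.0
```

Contact with the catches, with only small lateral force. Now pressing in small steps.

>>> servo_tool([
  [0, 0, 0.05, 0, 0, 0, 15],
  [0, 0, 0.1, 0, 0, 0, 15],
  [0, 0, 0.1, 0, 0, 0, 15],
])

```text
t: 16.35
eef_pos: [482.6, -208.7, 159.8]
ee_rot: [0.567, 0.824, 0.0, 0.001]
force: [-1.4, -0.1, 5.6]
gripper_width: 26.7
grasp_force: 30.0
```

>>> servo_tool([
  [0, 0, 0.05, 0, 0, 0, 15],
  [0, 0, 0.1, 0, 0, 0, 15],
  [0, 0, 0.1, 0, 0, 0, 15],
])

```text
t: 16.65
eef_pos: [482.9, -208.9, 159.4]
ee_rot: [0.567, 0.824, 0.0, 0.001]
force: [-1.9, 1.1, 7.7]
gripper_width: 26.5
grasp_force: 30.0
```

>>> servo_tool([
  [0, 0, 0.06, 0, 0, 0, 15],
  [0, 0, 0.12, 0, 0, 0, 15],
  [0, 0, 0.18, 0, 0, 0, 15],
  [0, 0, 0.18, 0, 0, 0, 15],
])

```text
t: 17.05
eef_pos: [483.6, -209.4, 158.7]
ee_rot: [0.566, 0.824, 0.0, 0.002]
force: [-2.2, 0.3, 12.5]
gripper_width: 26.5
grasp_force: 30.0
```

>>> servo_tool([
  [0, 0, 0.06, 0, 0, 0, 15],
  [0, 0, 0.12, 0, 0, 0, 15],
  [0, 0, 0.12, 0, 0, 0, 15],
])

```text
t: 17.35
eef_pos: [484.1, -209.7, 158.2]
ee_rot: [0.566, 0.824, 0.0, 0.003]
force: [-1.7, -0.3, 14.6]
gripper_width: 26.7
grasp_force: 30.0
```

>>> servo_tool([
  [0.08, -0.05, 0, 0, 0, 0, 15],
  [0.15, -0.1, 0, 0, 0, 0, 15],
  [0.15, -0.1, 0.06, 0, 0, 0, 15],
  [0.15, -0.1, 0.12, 0, 0, 0, 15],
  [0.15, -0.1, 0.12, 0, 0, 0, 15],
])

```text
t: 17.85
eef_pos: [483.4, -209.0, 157.6]
ee_rot: [0.566, 0.824, 0.0, 0.004]
force: [-1.3, -0.2, 14.9]
gripper_width: 26.8
grasp_force: 30.0
```

>>> servo_tool([
  [0, 0, 0.06, 0, 0, 0, 15],
  [0, 0, 0.12, 0, 0, 0, 15],
  [0, 0, 0.12, 0, 0, 0, 15],
])

```text
t: 18.15
eef_pos: [483.6, -209.1, 156.8]
ee_rot: [0.566, 0.824, 0.0, 0.004]
force: [-1.5, -0.6, 17.3]
gripper_width: 26.5
grasp_force: 30.0
```

>>> servo_tool([
  [0.03, -0.02, 0.0, 0.003, 0.004, 0, 15],
  [0.06, -0.04, 0.05, 0.005, 0.008, 0, 15],
  [0.06, -0.04, 0.1, 0.005, 0.008, 0, 15],
  [0.06, -0.04, 0.15, 0.005, 0.008, 0, 15],
  [0.06, -0.04, 0.15, 0.005, 0.008, 0, 15],
])

```text
t: 18.65
eef_pos: [481.7, -207.8, 152.9]
ee_rot: [0.567, 0.824, 0.001, -0.002]
force: [-0.5, -0.0, -2.4]
gripper_width: 26.6
grasp_force: 30.0
```

>>> servo_tool([
  [0, 0, 0.06, 0, 0, 0, 15],
  [0, 0, 0.12, 0, 0, 0, 15],
  [0, 0, 0.12, 0, 0, 0, 15],
])

```text
t: 18.95
eef_pos: [480.8, -207.6, 150.7]
ee_rot: [0.567, 0.824, 0.0, -0.003]
force: [-0.9, -1.9, 8.0]
gripper_width: 26.6
grasp_force: 30.0
```

It snapped: the force collapsed, then met a firm stop at the home height. I'll straighten the tool and press firmly to be sure.

>>> servo_tool([
  [-0.06, 0.04, 0.05, -0.003, -0.005, 0, 15],
  [-0.06, 0.04, 0.15, -0.003, -0.005, 0, 15],
  [-0.06, 0.04, 0.25, -0.003, -0.005, 0, 15],
  [-0.06, 0.04, 0.25, -0.003, -0.005, 0, 15],
])

```text
t: 19.35
eef_pos: [480.9, -207.7, 149.7]
ee_rot: [0.567, 0.824, -0.0, -0.001]
force: [-6.0, 1.4, 18.7]
gripper_width: 26.4
grasp_force: 30.0
```

>>> servo_tool([
  [0, 0, 0.08, 0, 0, 0, 15],
  [0, 0, 0.16, 0, 0, 0, 15],
  [0, 0, 0.16, 0, 0, 0, 15],
])

```text
t: 19.65
eef_pos: [481.0, -207.7, 149.2]
ee_rot: [0.567, 0.824, -0.0, -0.001]
force: [-8.7, 2.8, 24.8]
gripper_width: 26.7
grasp_force: 30.0
```

>>> servo_tool([
  [0, 0, -0.15, 0, 0, 0, 15],
  [0, 0, -0.3, 0, 0, 0, 15],
  [0, 0, -0.45, 0, 0, 0, 15],
  [0, 0, -0.58, 0, 0, 0, 15],
  [0, 0, -0.58, 0, 0, 0, 15],
])

```text
t: 20.15
eef_pos: [480.7, -207.5, 151.2]
ee_rot: [0.567, 0.824, -0.0, -0.001]
force: [0.2, -0.9, 2.8]
gripper_width: 26.4
grasp_force: 30.0
```

Unloaded at TCP z 151.2, which puts the knob at about 147. Releasing and lifting clear.

>>> servo_tool([
  [0, 0, 0, 0, 0, 0, 35],
  [0, 0, 0, 0, 0, 0, 45],
  [0, 0, 0, 0, 0, 0, 60],
  [0, 0, 0, 0, 0, 0, 60],
  [0, 0, 0, 0, 0, 0, 60],
  [0, 0, -0.5, 0, 0, 0, 60],
  [0, 0, -2, 0, 0, 0, 60],
  [0, 0, -4, 0, 0, 0, 60],
  [0, 0, -7, 0, 0, 0, 60],
  [0, 0, -10, 0, 0, 0, 60],
  [0, 0, -13, 0, 0, 0, 60],
  [-2, 0, -15, 0, 0, 0, 60],
  [-4, 0, -15, 0, 0, 0, 60],
  [-6, 0, -15, 0, 0, 0, 60],
  [-6, 0, -15, 0, 0, 0, 60],
  [-6, 0, -15, 0, 0, 0, 60],
])

```text
t: 21.75
eef_pos: [501.6, -263.8, 298.9]
ee_rot: [0.567, 0.824, 0.0, -0.004]
force: [1.0, 0.4, -1.1]
gripper_width: 52.9
grasp_force: 0.0
```

Run:
```python
from h import *
from bench import bot
f=snap(bot,"wrist","w7");s=f["state"];print(s["eef_pos"],s["t"],s["force"],s["gripper_width"])
g=snap(bot,"scene","s7")
hsv=cv2.cvtColor(f["image"],cv2.COLOR_BGR2HSV);m=cv2.inRange(hsv,(100,100,20),(130,255,255))
c=max(cv2.findContours(m,0,1)[0],key=cv2.contourArea);print(cv2.boundingRect(c));h=cv2.convexHull(c)[:,0]
print("top at z126",fitc([onz(f,p,126)[:2] for p in h if p[1]>170]))
m2=cv2.inRange(hsv,(0,0,50),(180,70,255));k=np.zeros_like(m2);x,y,w,hh=cv2.boundingRect(c);cv2.circle(k,(x+w//2,y+hh//2),w//2+25,255,-1)
print("red",[(q,onz(f,q[0],28).round(1)) for q in blobs(f,(0,150,90),(7,255,255),8,(180,40,380,260))])
# scene: blue top/bottom & grey ring heights
hs=cv2.cvtColor(g["image"],cv2.COLOR_BGR2HSV);mb=cv2.inRange(hs,(100,100,20),(130,255,255));c=max(cv2.findContours(mb,0,1)[0],key=cv2.contourArea);print("scene blue",cv2.boundingRect(c))
hb=cv2.convexHull(c)[:,0];low=hb[hb[:,1].argmax()];print("mouth low edge",low,onz(g,low,22).round(1),"left/right",onz(g,hb[hb[:,0].argmin()],70).round(1))
print("top edge cover (far rim) z126",onz(g,hb[hb[:,1].argmin()],126).round(1))
```

```text
[ 501.62157336 -263.79896358  298.88266661] 21.75 [ 0.9795623   0.44957516 -1.14284774] 52.938116315416394
(211, 65, 140, 138)
top at z126 (array([ 481.3, -208.8]), np.float64(64.5), 17, np.float64(0.3))
red []
scene blue (292, 247, 60, 74)
mouth low edge [329 320] [ 456.5 -267.    22. ] left/right [ 454.3 -143.4   70. ]
top edge cover (far rim) z126 [ 520.8 -169.4  126. ]
```

Run:
```python
from h import *
from bench import bot
f=pickle.load(open("w7.pkl","rb"))
k=[onz(f,c,160) for c,st in blobs(f,(0,0,0),(180,255,60),300,(220,70,340,200))]
d=[(q[:2]-[481.3,-208.8]).round(1) for q in k];print(d)
if any(np.hypot(*(x-np.array([-.6,1.3])))<1.3 for x in d): print("signing",bot.sign_off())
```

```text
[array([ 0.1, -0.5])]
```

The knob offset differs slightly from the reference view, but the viewing angle differs too. I'll repeat it from the same relative pose as before.

>>> servo_tool([
  [3, -0.15, 0.9, 0, 0, 0, 60],
  [5, -0.3, 0.9, 0, 0, 0, 60],
  [5.6, -0.3, 0.9, 0, 0, 0, 60],
  [5.6, -0.3, 0.9, 0, 0, 0, 60],
  [5.6, -0.3, 0.9, 0, 0, 0, 60],
  [5.6, -0.3, 0.9, 0, 0, 0, 60],
  [5.6, -0.3, 0.9, 0, 0, 0, 60],
  [5.6, -0.3, 0.9, 0, 0, 0, 60],
])

```text
t: 22.65
eef_pos: [479.7, -212.8, 292.3]
ee_rot: [0.567, 0.824, -0.0, -0.002]
force: [0.9, 0.4, -0.8]
gripper_width: 53.0
grasp_force: 0.0
```

Run:
```python
from h import *
from bench import bot
snap(bot,"wrist","w8")
for n,z in(("w5",104),("w8",126)):
    f=pickle.load(open(n+".pkl","rb"));s=f["state"];print(n,s["eef_pos"].round(1),s["ee_rot"].round(4),s["force"].round(1))
    m=cv2.inRange(cv2.cvtColor(f["image"],cv2.COLOR_BGR2HSV),(100,100,60),(130,255,255))
    c=max(cv2.findContours(m,0,1)[0],key=cv2.contourArea);h=cv2.convexHull(c)[:,0]
    r=fitc([onz(f,p,z)[:2] for p in h if p[1]>200]);print(cv2.boundingRect(c),r)
    for c,st in blobs(f,(0,0,0),(180,255,60),300,(230,130,340,240)): print(c,st,(onz(f,c,z+34)[:2]-r[0]).round(1))
```

```text
w5 [530.8 -16.2 268. ] [ 5.667e-01  8.239e-01 -9.000e-04 -7.000e-04] [ 0. -1.  1.]
(215, 121, 138, 138) (array([533.4, -12.6]), np.float64(64.2), 26, np.float64(0.3))
[284.0, 204.2] [268, 186, 33, 37, 995] [-0.7  1.4]
w8 [ 479.7 -212.8  292.3] [ 0.5668  0.8238 -0.     -0.0018] [ 0.9  0.4 -0.8]
(214, 120, 138, 137) (array([ 481.3, -208.3]), np.float64(64.1), 22, np.float64(0.4))
[283.2, 202.2] [267, 183, 33, 38, 981] [-0.7  1.5]
```

The result is identical to the reference: same knob offset, same radius, so the cover is level and at home height. Handing in.

```bash
python3 -c "
from bench import bot
print(bot.sign_off())"
```

```text
the job is handed in; nothing more can be done
None
```

The brown bottle stands in the stand with the other two, the cover is snapped fully down and measures level and centred, peak push was about 25 N, and the job is handed in; no verdict came back.

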